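# Snap the idler axle into the rover's fork

### The job

Take the idler roller off its plywood cradle and lower its axle into the two open slots of the rover's fork, then press it down through the spring clips until both ends of the axle rest evenly on their bearing seats. Feel for the bottom: how deep the seats stand is not known beforehand, and more than about 20 N on either seat ruins it. Let go at the end and leave the jar, the screwdriver and the loose bearing where they are.

Things in the scene. Friction and masses are not known exactly. Their poses are not given: they have to be found in the camera images.
- idler_center (a point): Centre of the loose idler: black grippy rubber roller, 50 mm diameter, 60 mm wide, yellow end discs, on a blue sleeve (22 mm diameter, 100 mm long) and a steel axle (12 mm diameter, 150 mm long), all one rigid piece, 0.2 to 0.45 kg. Point on the axis half-way along; y along the axle; same both ways round. Lies level, this point 45 mm above the bench. Grasp across the roller from above.
- end_a (a point): Tip of the steel axle at +y of the idler, on the axis, 75 mm from idler_center.
- end_b (a point): Tip of the steel axle at -y of the idler, on the axis, 75 mm from idler_center.
- cradle: Fixed plywood cradle, base 70 x 160 x 8 mm; two posts 10 mm thick, 60 mm either side of its middle along y, 47 mm high with V notches, hold the axle near its ends. Origin at bench level under its middle; y along the axle.
- rover: Fixed rover chassis; origin at bench level under the middle of the fork. x points to its grey deck, which begins 100 mm away in +x, is 200 mm long, up to 82 mm high, with wheels beside it. Between the fork's cheeks is open space over a wooden block 22 mm high.
- fork (a point): Midway between the two slot mouths, at the height of the cheek tops, 125 mm above the bench. Two aluminium cheek plates, 62 mm long (x), 10 mm thick (y), stand 58 mm either side along y, inner faces 106 mm apart. Each has a vertical slot 14 mm wide, open at the top with 45-degree lead-ins 25 mm wide at the mouth. y is the line the axle must take; z up.
- slot_a (a point): Mouth of the slot at +y of the fork, level with the cheek tops. Down in each slot is a rigid brass seat with two orange spring clips over it. Both seats are at one height, set anew each time and not measured: the seated axle's centre line is anywhere from 25 to 46 mm below this point.
- slot_b (a point): Mouth of the slot at -y of the fork. Coming down, the axle meets the clips about 8 mm above its seated height and its weight alone stops there. A push of 10 to 20 N in all (force on the tool) drives it on; about 2 mm above the seated height the clips let it pass, the push drops and they then hold it down with a few N at each end.
- grease_jar: Bystander: closed jar, 52 mm in diameter, 60 mm high, red cap; origin at the centre of its underside.
- screwdriver: Bystander: screwdriver lying flat; origin on the underside, x along it.
- bearing: Bystander: loose steel bearing ring, 40 mm in diameter, 12 mm high, lying flat; origin at the centre of its underside.
There are look-alikes about, which are no part of the job. Of the things that look like the part that bears idler_center, the middle-sized one is meant.

How it is judged:
On the way, in this order (a step that is already met when the one before it is completed fails the run):
1. the idler is lifted clear of the cradle in the gripper (height (world z) of idler_center above 0.1 m and contact force between the fingers and idler above 1 N), for 0.2 s.
2. both ends of the axle are inside the slots, below the lead-ins (z of each of end_a, end_b in the frame of fork below -0.013 m and x of end_a in the frame of fork between -0.005 and 0.005 m and x of end_b in the frame of fork between -0.005 and 0.005 m and horizontal distance between idler_center and fork below 0.012 m), for 0.1 s.
At the end, for the whole second after the job is handed in: The axle lies in both slots and bears on both brass seats (more than 0.5 N on each), level within about 1.1 degrees, at rest and released (contact force between idler and carrier_c0 above 0.5 N and contact force between idler and carrier_c1 above 0.5 N and z of each of end_a, end_b in the frame of fork below -0.022 m and angle between idler_center's own y axis and vertical between 1.551 and 1.591 rad and horizontal distance between idler_center and fork below 0.012 m and linear speed of idler below 0.02 m/s and contact force between the fingers and idler below 0.05 N); the robot touches nothing.
It fails at once if a bearing seat is pressed by the axle with more than 20 N (contact force between idler and carrier_c0 above 20 N or contact force between idler and carrier_c1 above 20 N).
It fails at once if the idler is pressed on the rover's fork with more than 40 N (contact force between idler and rover above 40 N).
It fails at once if the jar is moved more than 20 mm (distance of grease_jar from where it was at the start of the episode above 0.02 m).
It fails at once if the screwdriver is moved more than 20 mm (distance of screwdriver from where it was at the start of the episode above 0.02 m).
It fails at once if the loose bearing is moved more than 20 mm (distance of bearing from where it was at the start of the episode above 0.02 m).
It also fails if it takes over 61 s, if anything falls off the work surface, if the arm or the gripper's body presses on something with over 40 N, if the wrist force passes 120 N, or if a joint passes its speed limit or range.

### The arm

A 6-joint arm with a two-finger parallel gripper is mounted at the origin on the work surface. World frame = base frame: x ahead of the robot, y to its left, z up, the work surface at z = 0. Lengths are in m, angles in rad, forces in N, time in s.
With the tool pointing down it reaches from about 0.425 to 0.95 m from the base axis. Payload 3.5 kg.
Tool frame: the origin (TCP) lies midway between the tips of the shut fingers; the grasp point (between the pads) lies 19 mm behind it; z points along the fingers, x is the direction in which the jaws open and shut, and the axes are right-handed (so a half turn about z gives the same grasp; the last joint's range is limited). The gripper opens to 85 mm and grips with 20 to 120 N. Pads are 22 mm wide; open, the fingers measure 114 mm over their backs; the gripper's body (76 mm by 85 mm) begins 54 mm behind the grasp point. The pads swing forward as they close: fully open they stand 13 mm farther back than shut.
Start: joints at [-1.48, 0.286, 1.577, -0, 1.279, -0.15], TCP at [0.161, -0.656, 0.231] pointing down, gripper open.
Joint ranges: [-2.77, 2.77], [-0.9, 2.22], [0.21, 2.48], [-1.53, 4.67], [0.24, 2.81], [-2.84, 2.84]. Speed limits (rad/s): [2.79, 2.79, 3.14, 3.14, 3.14, 3.14].

### API

Orientations are given as a unit quaternion [x, y, z, w].
In Python, from plant import readout, optics, ctrl gives the robot as it stands. The module is installed in compiled form; this text tells all that it offers.
- The arm moves only by the shell command python3 -m crank 'ROWS' [OPENING] [FORCE]. ROWS is text: rows parted by semicolons, each of 6 numbers parted by spaces: the shift along the tool's x, y, z in mm, then the turn, a rotation vector about the tool's x, y, z in rad. In form: dx dy dz ax ay az; .... A call has 1 to 5 rows; each row shifts and turns the commanded pose from where the row before left it, along the tool's axes as they then stand; what a row does not reach is not made up. A row lasts 1/8 s, in which the tool goes at most 62.5 mm and 10.7 degrees, less where a joint would pass 70% of its speed; a pose out of reach is approached as far as the arm can. A call is refused whole if a number of a shift passes 62.5 or a number of a turn 0.188, either way. A call with a gripper value outside its range is refused whole. OPENING is the opening, from -1 (shut) to 1 (fully open), set as the call begins (- or left out, the last holds). The fingers move at their own pace and stop on an object; FORCE is the grip in N (left out, the last holds). Time passes only in rows, so rows that do not move let the fingers close. It gives the time, the measured TCP pose, the force and the opening at its end, in the units of the state.
- readout.get_state(): the state, without advancing time (a new reading comes with each control period).
- optics.read_camera(name): name is "side" or "top" or "wrist"; returns the picture (420x560x3 uint8, red, green, blue); there is no depth.
- optics.calibration(name): a dict with "mtx" (3x3 intrinsics, pixels), "dist_coeffs" ([k1, k2, p1, p2, k3] as OpenCV has them; the pictures are not rectified), "rvec" (rotation vector, rad) and "tvec" (3), from world to camera coordinates, as OpenCV has them; the wrist camera has in their place "tool_from_camera" (4x4, takes a point from camera to tool coordinates, whose origin is the TCP and whose axes are the tool frame's). Camera axes: x right, y down, z forward; pixel columns grow to the right and rows downward; lengths in m; the calibration is good to about 2 mm. A picture is of the moment at which its call begins: read the wrist's pose just before it. calibration takes no time and is no camera call.
- ctrl.sign_off(): hands the job in, once; it reports no verdict.
Trained networks look in the newest picture that a camera, given by its name, has taken for a name from the list of things; names that differ only in an ending like _2 or _b are one class to them, and where a whole thing is asked for, a point or a joint stands for the part that bears it (a point fixed in the world has none). Each returns a list of dicts, best first, with "p" (0 to 1); they miss things now and then, are a little off and sometimes report something else, mostly with a low value. They report only what shows in the picture. A call takes as long as a camera call. They do not tell look-alikes from the thing itself.
- optics.recognise(camera, thing): "xy" ([column, row] as shares, 0 to 1, of the picture: columns of its width, rows of its height, amid what is visible of it).
The state is a dict: "time": time; "qpos": joint angles; "dq": joint speeds; "joint_efforts": joint torques, N m; "eef_pos": TCP position; "tcp_rot": TCP orientation; "contact_force": force on the tool from outside, world axes, zero at the start; "wrist_torque": the same for the moment, N m; "opening": opening from 0.0 (shut) to 1.0 (fully open).
Only numpy, scipy, OpenCV 4.12 (cv2) and the standard library are available. Lean on these libraries where they do the work, as an engineer would, in place of code of your own. Each camera call takes 0.05 s, during which the arm holds its last target.

## Working session

There is one attempt and no reset: what is moved stays moved. The work goes in short steps, Python scripts to look and compute and a shell command to move; the robot and the scene stay as the last step left them, time stands still between calls to the robot, and variables do not carry over. Pictures are saved under pics/ and viewed, and the job is handed in when it is done.

```bash
mkdir -p pics; ls; python3 - <<'E'
from plant import readout, optics
import cv2
print(readout.get_state())
for n in ["side","top","wrist"]:
    im=optics.read_camera(n); cv2.imwrite(f"pics/{n}0.png",im[:,:,::-1])
    print(n,optics.calibration(n))
    for t in ["idler_center","cradle","rover","fork","slot_a","grease_jar","screwdriver","bearing"]:
        try:
            print(t,[(round(r['p'],2),[round(r['xy'][0]*560),round(r['xy'][1]*420)]) for r in optics.recognise(n,t)])
        except Exception as e: print(t,e)
print(readout.get_state()['time'])
E
```

```text
pics
{'time': 0.0, 'qpos': array([-1.48001930e+00,  2.87212795e-01,  1.57818894e+00, -1.23260176e-05,
        1.27857439e+00, -1.50017238e-01]), 'dq': array([-0.00161348,  0.00247531, -0.00072681,  0.00190005,  0.00151558,
       -0.00071147]), 'joint_efforts': array([-7.85744487e-04, -4.05983841e+01, -2.92622870e+01, -9.78756907e-05,
        5.98714192e-03, -8.72586952e-06]), 'eef_pos': array([ 0.16092433, -0.65486052,  0.22990928]), 'tcp_rot': array([ 0.78691669, -0.6170581 , -0.00082165, -0.00086323]), 'contact_force': array([1.09131317, 0.78746899, 1.12742454]), 'wrist_torque': array([ 0.05788882, -0.07452283, -0.00943078]), 'opening': 1.0018118122912376}
side {'mtx': array([[483.36606188,   0.        , 274.55022963],
       [  0.        , 483.36606188, 211.45123956],
       [  0.        ,   0.        ,   1.        ]]), 'dist_coeffs': array([-0.04593459,  0.        ,  0.        ,  0.        ,  0.        ]), 'rvec': array([ 0.15138895, -2.85111627,  1.25019392]), 'tvec': array([0.51869861, 0.13831411, 1.13179708])}
idler_center [(0.82, [291, 189]), (0.69, [333, 153])]
cradle [(0.9
[... 970 characters left out ...]
ay([[296.36806039,   0.        , 280.86008362],
       [  0.        , 296.36806039, 206.90354934],
       [  0.        ,   0.        ,   1.        ]]), 'dist_coeffs': array([-0.02222064,  0.        ,  0.        ,  0.        ,  0.        ]), 'tool_from_camera': array([[ 9.99999599e-01,  7.46821889e-04,  4.94621344e-04,
         8.45760503e-04],
       [-8.56093062e-04,  9.59309074e-01,  2.82356808e-01,
        -7.15897585e-02],
       [-2.63624499e-04, -2.82357118e-01,  9.59309329e-01,
        -1.42730446e-01],
       [ 0.00000000e+00,  0.00000000e+00,  0.00000000e+00,
         1.00000000e+00]])}
idler_center []
cradle []
rover []
fork []
slot_a []
grease_jar []
screwdriver []
bearing []
1.35
```

View pics/top0.png

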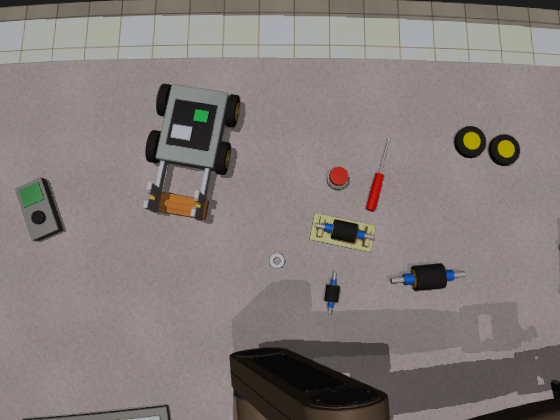

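View pics/side0.png

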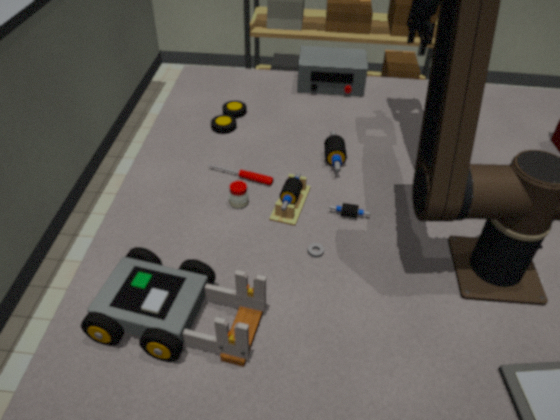

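View pics/wrist0.png

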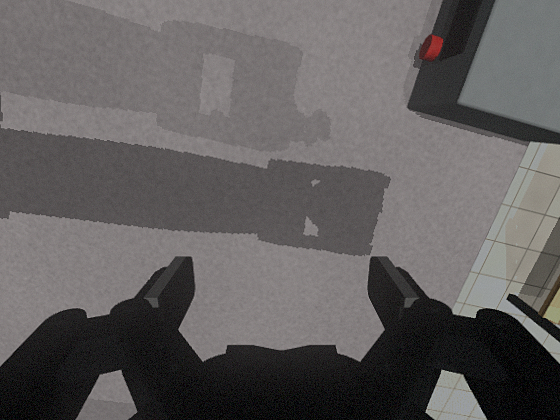

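```bash
cat > h.py <<'E'
import numpy as np, cv2
from scipy.spatial.transform import Rotation as R
from plant import readout, optics
def cam(n):
    c=optics.calibration(n); return c
def ray(n,uv,T=None):
    c=cam(n); p=cv2.undistortPoints(np.array([[uv]],float),c['mtx'],c['dist_coeffs'])[0,0]
    d=np.array([p[0],p[1],1.])
    if n=='wrist':
        M=T@c['tool_from_camera']; return M[:3,3],M[:3,:3]@d
    Rm=cv2.Rodrigues(c['rvec'])[0]
    return -Rm.T@c['tvec'],Rm.T@d
def onz(n,uv,z,T=None):
    o,d=ray(n,uv,T); return o+d*(z-o[2])/d[2]
def tri(obs,T=None):
    A=0;b=0
    for n,uv in obs:
        o,d=ray(n,uv,T); d=d/np.linalg.norm(d); P=np.eye(3)-np.outer(d,d); A=A+P; b=b+P@o
    return np.linalg.solve(A,b)
def tool(s=None):
    s=s or readout.get_state(); T=np.eye(4); T[:3,:3]=R.from_quat(s['tcp_rot']).as_matrix(); T[:3,3]=s['eef_pos']; return T
def proj(n,X,T=None):
    c=cam(n); X=np.atleast_2d(X).astype(float)
    if n=='wrist':
        M=np.linalg.inv(T@c['tool_from_camera']); rv=cv2.Rodrigues(M[:3,:3])[0]; tv=M[:3,3]
    else: rv,tv=c['rvec'],c['tvec']
    return cv2.projectPoints(X,np.array(rv),np.array(tv),c['mtx'],c['dist_coeffs'])[0][:,0]
E
python3 - <<'E'
from h import *
im=cv2.imread('pics/top0.png'); 
a=cv2.resize(im[150:280,270:390],None,fx=5,fy=4.6,interpolation=cv2.INTER_CUBIC)
a=cv2.resize(im[200:260,300:385],(765,540),interpolation=cv2.INTER_CUBIC); cv2.imwrite('pics/t_cr.png',a)
a=cv2.resize(im[160:230,135:230],(760,560),interpolation=cv2.INTER_CUBIC); cv2.imwrite('pics/t_fk.png',a)
im=cv2.imread('pics/side0.png'); 
a=cv2.resize(im[170:230,250:335],(765,540),interpolation=cv2.INTER_CUBIC); cv2.imwrite('pics/s_cr.png',a)
a=cv2.resize(im[265:370,180:285],(600,600),interpolation=cv2.INTER_CUBIC); cv2.imwrite('pics/s_fk.png',a)
for n,uv,z in [('top',(428,277),.03),('top',(342,229),.05),('top',(332,293),.02),('side',(291,189),.05),('top',(156,197),.125),('top',(206,205),.125),('top',(340,177),.06),('top',(277,261),.01)]: print(n,uv,onz(n,uv,z).round(3))
E
```

```text
top (428, 277) [ 0.383 -0.395  0.03 ]
top (342, 229) [ 0.502 -0.174  0.05 ]
top (332, 293) [ 0.343 -0.152  0.02 ]
side (291, 189) [ 0.497 -0.179  0.05 ]
top (156, 197) [0.569 0.273 0.125]
top (206, 205) [0.551 0.153 0.125]
top (340, 177) [ 0.631 -0.169  0.06 ]
top (277, 261) [ 0.423 -0.013  0.01 ]
```

View pics/t_cr.png

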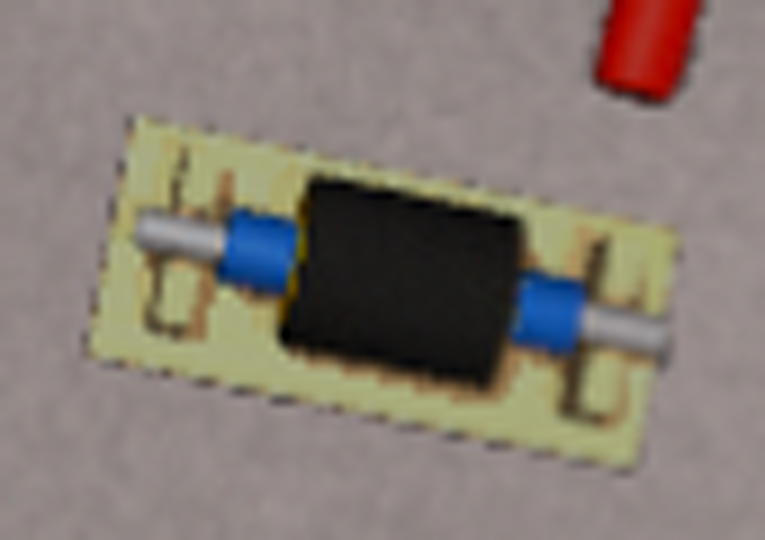

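View pics/t_fk.png

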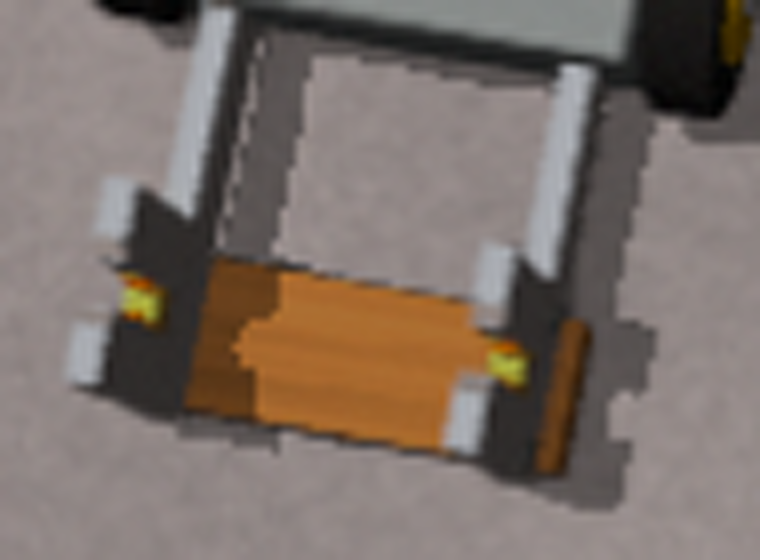

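View pics/s_cr.png

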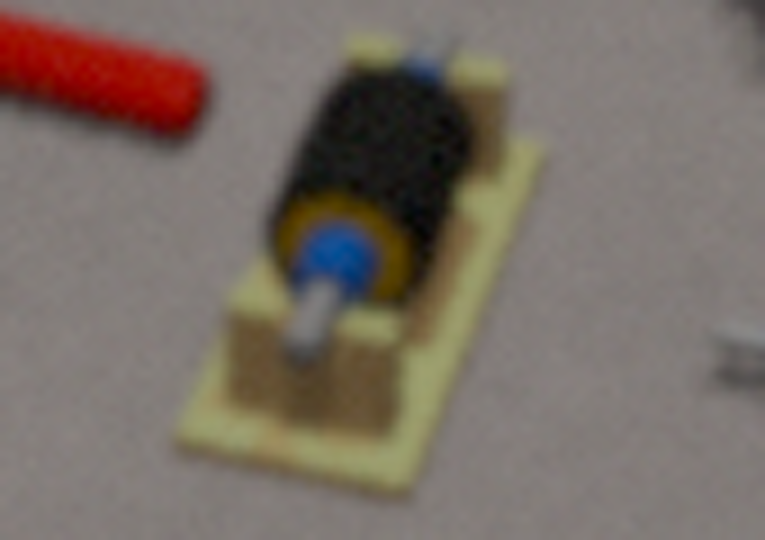

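View pics/s_fk.png

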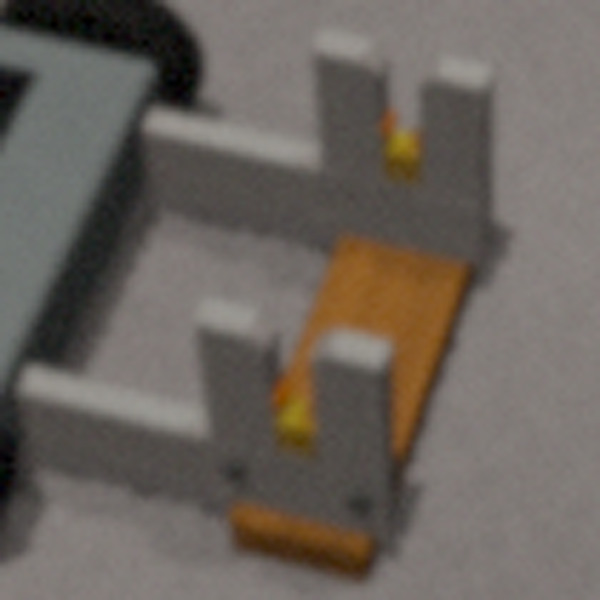

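```bash
python3 - <<'E'
from h import *
t=lambda x,y,s,u0,v0:(x/s+u0-.5+.5/s,y/s+v0-.5+.5/s)
a=onz('top',t(137,228,9,300,200),.045);b=onz('top',t(668,333,9,300,200),.045)
print(a,b,np.linalg.norm(a-b),(a+b)/2, np.degrees(np.arctan2(*(b-a)[:2])))
# roller centre
c=onz('top',t(404,282,9,300,200),.055);print('roll',c)
# tips in side
print('side tips',onz('side',t(303,350,9,250,170),.045),onz('side',t(455,50,9,250,170),.045))
# cheek tops top view s=8 off(135,160): centre of each pad
for n,s,u0,v0,pts in [('top',8,135,160,[(118,207),(86,352),(495,272),(466,413)]),('side',600/105,180,265,[(350,47),(466,74),(230,317),(355,348)])]:
    P=np.array([onz(n,t(x,y,s,u0,v0),.125) for x,y in pts]); print(P.round(4))
    m=P.mean(0); ax=(P[0]+P[1]-P[2]-P[3])/2; print(m,np.linalg.norm(ax),np.degrees(np.arctan2(-ax[0],ax[1])))
E
```

```text
[ 0.51248821 -0.10699631  0.045     ] [ 0.48393574 -0.25458959  0.045     ] 0.15032970229358647 [ 0.49821198 -0.18079295  0.045     ] -169.05116732127286
roll [ 0.4970424  -0.17983592  0.055     ]
side tips [ 0.51088849 -0.10757594  0.045     ] [ 0.47682896 -0.24681651  0.045     ]
[[0.5967 0.2906 0.125 ]
 [0.5532 0.2986 0.125 ]
 [0.5776 0.1768 0.125 ]
 [0.5357 0.1843 0.125 ]]
[0.56580606 0.23757012 0.125     ] 0.11550497909349122 -9.113880854070237
[[0.5725 0.1777 0.125 ]
 [0.5313 0.1851 0.125 ]
 [0.5937 0.2917 0.125 ]
 [0.5528 0.2987 0.125 ]]
[0.56257859 0.23830443 0.125     ] 0.11571846180426419 169.40395124216388
```

```bash
cat >> h.py <<'E'
def plan(p,yaw,flip=False,tilt=None):
    """target: tool z down; tool x along yaw (deg). prints shift in tool frame (mm) and yaw turn about tool z"""
    s=readout.get_state(); T=tool(s); y=np.radians(yaw)+(np.pi if flip else 0)
    x=np.array([np.cos(y),np.sin(y),0]); z=np.array([0,0,-1.]); G=np.column_stack([x,np.cross(z,x),z])
    d=T[:3,:3].T@(np.array(p)-T[:3,3])*1000
    rv=R.from_matrix(T[:3,:3].T@G).as_rotvec()
    print('t',s['time'],'pos',T[:3,3].round(4),'shift',d.round(1),'turn',rv.round(4),'q',s['qpos'].round(3),'F',s['contact_force'].round(1),'M',s['wrist_torque'].round(2),'open',round(s['opening'],3))
    return T
E
python3 - <<'E'
from h import *
T=plan([.498,-.1805,.21],-10.5); print(T[:3,:3].round(3))
plan([.498,-.1805,.21],-10.5,True)
E
```

```text
t 1.35 pos [ 0.161  -0.6555  0.2313] shift [-381.  -440.6   21.3] turn [ 0.     -0.     -1.1468] q [-1.48   0.286  1.577 -0.     1.279 -0.15 ] F [ 0.6  0.1 -0.2] M [-0.01  0.07  0.04] open 0.998
[[ 0.238 -0.971 -0.   ]
 [-0.971 -0.238 -0.   ]
 [ 0.     0.    -1.   ]]
t 1.35 pos [ 0.161  -0.6555  0.2313] shift [-381.  -440.6   21.3] turn [-0.     -0.      1.9948] q [-1.48   0.286  1.577 -0.     1.279 -0.15 ] F [ 0.6  0.1 -0.2] M [-0.01  0.07  0.04] open 0.998
```

```bash
python3 -m crank '-38 -44 0 0 0 0; -38 -44 0 0 0 0; -38 -44 0 0 0 0; -38 -44 0 0 0 0; -38 -44 0 0 0 0' 1; python3 -m crank '-38 -44 0 0 0 0; -38 -44 0 0 0 0; -38 -44 0 0 0 0; -38 -44 0 0 0 0; -38 -44 0 0 0 0'; python3 -m crank '0 0 0 0 0 -0.164; 0 0 0 0 0 -0.164; 0 0 0 0 0 -0.164; 0 0 0 0 0 -0.164; 0 0 0 0 0 -0.164';python3 -m crank '0 0 0 0 0 -0.164; 0 0 0 0 0 -0.164; 0 0 0 0 0 0'
python3 - <<'E'
from h import *
T=tool(); im=optics.read_camera('wrist'); cv2.imwrite('pics/w1.png',im[:,:,::-1]); np.save('T1.npy',T)
plan([.498,-.1805,.21],-10.5)
E
```

```text
time: 1.98
eef_pos: [0.3302, -0.417, 0.2316]
tcp_rot: [0.787, -0.617, 0.0, 0.0]
contact_force: [0.8, -0.8, 0.9]
opening: 0.999
time: 2.6
eef_pos: [0.4986, -0.1799, 0.2318]
tcp_rot: [0.787, -0.617, 0.001, -0.0]
contact_force: [1.3, 0.1, -0.1]
opening: 0.999
time: 3.22
eef_pos: [0.4977, -0.1815, 0.2315]
tcp_rot: [0.968, -0.25, 0.0, 0.0]
contact_force: [-0.1, -0.4, 0.1]
opening: 0.998
time: 3.6
eef_pos: [0.4977, -0.1815, 0.2314]
tcp_rot: [0.996, -0.092, 0.0, 0.0]
contact_force: [0.7, -1.4, 0.0]
opening: 1.002
t 3.65 pos [ 0.4977 -0.1815  0.2314] shift [ 0.1 -1.1 21.4] turn [ 0.0001 -0.0002 -0.0015] q [-0.541 -0.036  1.932  0.     1.246 -0.357] F [0.3 0.2 0.4] M [0.04 0.   0.01] open 0.998
```

View pics/w1.png

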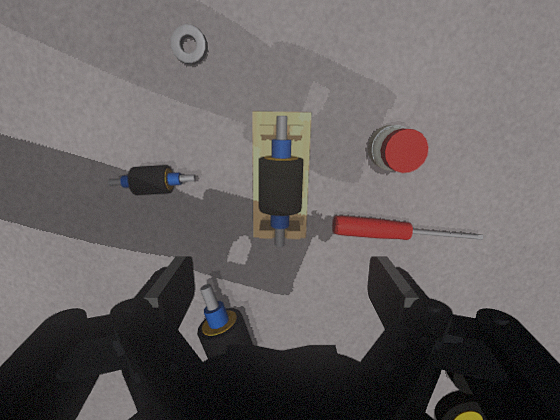

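```bash
python3 - <<'E'
from h import *
T=np.load('T1.npy')
a=onz('wrist',(282,117),.046,T);b=onz('wrist',(280,246),.046,T)
print(a,b,np.linalg.norm(a-b),(a+b)/2,np.degrees(np.arctan2(-(a-b)[0],(a-b)[1])))
c=onz('wrist',(281,157),.05,T);d=onz('wrist',(280.5,214),.05,T); print((c+d)/2,np.linalg.norm(c-d))
print('big tip',onz('wrist',(209,288),.025,T),onz('top',(392,281),.025),onz('top',(464,273),.025))
print('jar',onz('wrist',(405,150),.06,T),'sd',onz('wrist',(335,228),.012,T))
im=cv2.imread('pics/w1.png'); a=cv2.resize(im[100:260,230:330],(500,800)[::1]); cv2.imwrite('pics/w1c.png',cv2.resize(im[100:255,235:330],(365,595),interpolation=cv2.INTER_CUBIC))
E
```

```text
[ 0.51259069 -0.10929786  0.046     ] [ 0.48336344 -0.25488071  0.046     ] 0.14848769887294036 [ 0.49797707 -0.18208928  0.046     ] -11.351813047612373
[ 0.49775031 -0.18210795  0.05      ] 0.06504964633946521
big tip [ 0.37685018 -0.30687932  0.025     ] [ 0.37309974 -0.30341354  0.025     ] [ 0.39223588 -0.49123702  0.025     ]
jar [ 0.63364242 -0.16531616  0.06      ] sd [ 0.55559307 -0.25776523  0.012     ]
```

View pics/w1c.png

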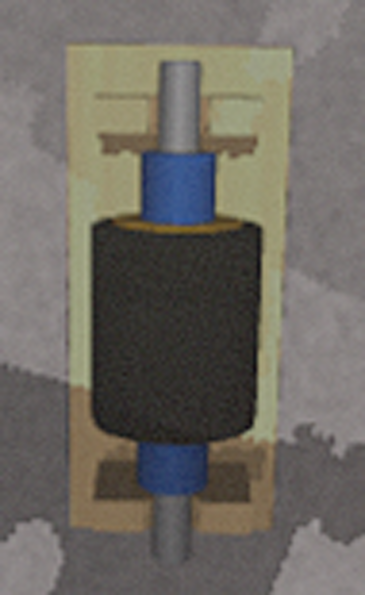

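```bash
python3 -m crank '0 0.5 50 0 0 0.012; 0 0 50 0 0 0; 0 0 50 0 0 0; 0 0 40 0 0 0; 0 0 0 0 0 0' 1 40
python3 - <<'E'
from h import *
T=plan([.498,-.182,.020],-11.2); im=optics.read_camera('wrist'); cv2.imwrite('pics/w2.png',im[:,:,::-1]); 
E
```

```text
time: 4.28
eef_pos: [0.4949, -0.1804, 0.038]
tcp_rot: [0.995, -0.098, -0.004, -0.002]
contact_force: [0.0, -0.7, 0.2]
opening: 0.999
t 4.275 pos [ 0.4949 -0.1804  0.038 ] shift [ 3.5  1.  17.9] turn [-0.0028  0.0078 -0.0005] q [-0.542  0.217  2.056  0.     0.877 -0.346] F [ 0.  -0.7  0.2] M [ 0.03  0.01 -0.  ] open 0.999
```

View pics/w2.png

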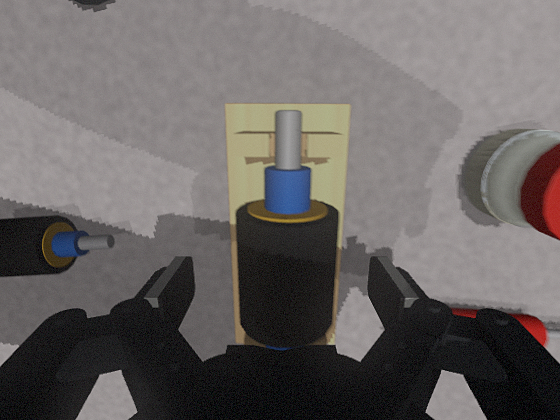

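```bash
python3 -m crank '3.5 1 9 -0.003 0.008 0; 0 0 9 0 0 0; 0 0 0 0 0 0'
python3 - <<'E'
from h import *
T=plan([.498,-.182,.020],-11.2)
E
```

```text
time: 4.7
eef_pos: [0.5008, -0.1837, 0.0233]
tcp_rot: [0.995, -0.097, 0.004, 0.002]
contact_force: [-1.1, 0.3, -0.8]
opening: 0.999
t 4.7 pos [ 0.5008 -0.1837  0.0233] shift [-3.1 -1.1  3.3] turn [ 0.0029 -0.0077  0.0013] q [-0.542  0.248  2.052 -0.     0.833 -0.347] F [-1.1  0.3 -0.8] M [0.03 0.04 0.  ] open 0.999
```

```bash
python3 -m crank '0 0 0 0 0 0; 0 0 0 0 0 0'
python3 - <<'E'
from h import *
T=plan([.498,-.182,.020],-11.2)
E
```

```text
time: 4.95
eef_pos: [0.5012, -0.1839, 0.0237]
tcp_rot: [0.995, -0.097, 0.004, 0.002]
contact_force: [-0.3, 0.0, 0.5]
opening: 1.0
t 4.95 pos [ 0.5012 -0.1839  0.0237] shift [-3.5 -1.2  3.7] turn [ 0.0032 -0.0087  0.0014] q [-0.542  0.248  2.052 -0.     0.832 -0.348] F [-0.3  0.   0.5] M [ 0.03  0.01 -0.01] open 1.0
```

```bash
python3 -m crank '-3.5 -1.2 3.7 0.003 -0.009 0.001; 0 0 0 0 0 0; 0 0 0 0 0 0'
python3 - <<'E'
from h import *
T=plan([.498,-.182,.020],-11.2)
E
```

```text
time: 5.32
eef_pos: [0.4977, -0.1818, 0.0195]
tcp_rot: [0.995, -0.097, -0.001, -0.0]
contact_force: [-0.3, 0.5, -0.8]
opening: 1.003
t 5.325 pos [ 0.4977 -0.1818  0.0195] shift [ 0.4  0.1 -0.5] turn [-0.      0.0012  0.0005] q [-0.542  0.253  2.056 -0.     0.834 -0.346] F [-0.3  0.5 -0.8] M [ 0.01 -0.01 -0.  ] open 1.003
```

```bash
python3 -m crank '0 0 0 0 0 0; 0 0 0 0 0 0; 0 0 0 0 0 0; 0 0 0 0 0 0; 0 0 0 0 0 0' -1 50;python3 -m crank '0 0 0 0 0 0; 0 0 0 0 0 0'
python3 - <<'E'
from h import *
T=plan([.498,-.182,.020],-11.2);im=optics.read_camera('wrist'); cv2.imwrite('pics/w3.png',im[:,:,::-1]); 
E
```

```text
time: 5.95
eef_pos: [0.4969, -0.1817, 0.0198]
tcp_rot: [0.995, -0.097, -0.002, -0.0]
contact_force: [-5.3, 1.5, 5.7]
opening: 0.575
time: 6.2
eef_pos: [0.4969, -0.1817, 0.0198]
tcp_rot: [0.995, -0.097, -0.002, -0.0]
contact_force: [-4.7, -0.3, 5.3]
opening: 0.572
t 6.2 pos [ 0.4969 -0.1817  0.0198] shift [ 1.1  0.1 -0.2] turn [-0.0003  0.0034  0.0008] q [-5.420e-01  2.520e-01  2.056e+00 -1.000e-03  8.370e-01 -3.460e-01] F [-4.7 -0.3  5.3] M [ 0.12  0.76 -0.05] open 0.572
```

View pics/w3.png

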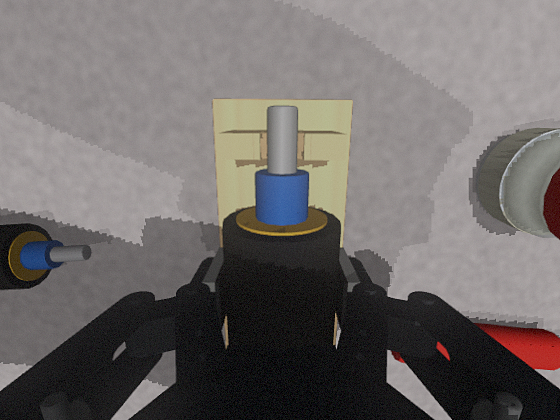

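```bash
python3 -m crank '0 0 -10 0 0 0; 0 0 -30 0 0 0; 0 0 -40 0 0 0; 0 0 -45 0 0 0; 0 0 -45 0 0 0'; python3 -m crank '0 0 -5 0 0 0; 0 0 0 0 0 0; 0 0 0 0 0 0'
python3 - <<'E'
from h import *
T=plan([.564,.238,.195],-10); np.save('T4.npy',T); im=optics.read_camera('wrist'); cv2.imwrite('pics/w4.png',im[:,:,::-1]); 
E
```

```text
time: 6.88
eef_pos: [0.4976, -0.1816, 0.1905]
tcp_rot: [0.995, -0.097, -0.0, -0.0]
contact_force: [0.1, 0.1, -3.5]
opening: 0.57
time: 7.25
eef_pos: [0.4965, -0.1811, 0.1916]
tcp_rot: [0.995, -0.097, -0.003, -0.001]
contact_force: [-0.2, 0.4, -4.6]
opening: 0.573
t 7.25 pos [ 0.4965 -0.1811  0.1916] shift [ -15.  -424.2   -2.5] turn [-0.0018  0.0057 -0.0205] q [-0.542  0.003  1.969 -0.     1.176 -0.347] F [-0.2  0.4 -4.6] M [ 0.07  0.04 -0.01] open 0.573
```

View pics/w4.png

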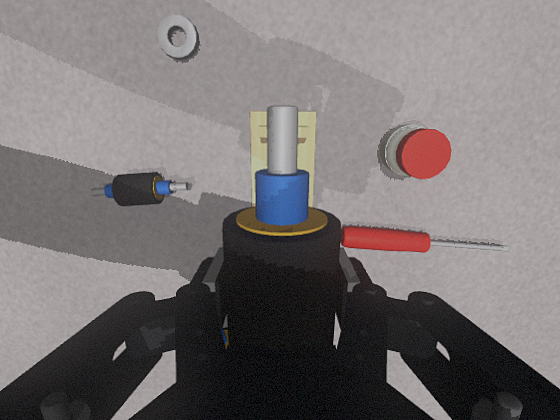

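```bash
python3 -m crank '-2 -60 0 0 0 -0.01; -2 -60 0 0 0 -0.01; -2 -60 0 0 0 0; -2 -60 0 0 0 0; -2 -60 0 0 0 0'; python3 -m crank '-2 -60 0 0 0 0; -3 -60 0 0 0 0; 0 -4 0 0 0 0; 0 0 0 0 0 0; 0 0 0 0 0 0'
python3 - <<'E'
from h import *
T=plan([.564,.238,.195],-10); np.save('T5.npy',T)
for n in ['wrist','top','side']:
    im=optics.read_camera(n); cv2.imwrite(f'pics/{n}5.png',im[:,:,::-1]); 
E
```

```text
time: 7.92
eef_pos: [0.5414, 0.1169, 0.1928]
tcp_rot: [0.996, -0.087, -0.002, 0.0]
contact_force: [1.8, -0.2, -3.1]
opening: 0.574
time: 8.55
eef_pos: [0.5584, 0.2367, 0.1936]
tcp_rot: [0.996, -0.088, -0.001, 0.0]
contact_force: [0.5, 0.9, -3.2]
opening: 0.576
t 8.55 pos [0.5584 0.2367 0.1936] shift [ 5.3 -2.3 -1.4] turn [ 0.001   0.0026 -0.0019] q [0.234 0.172 1.783 0.    1.189 0.41 ] F [ 0.5  0.9 -3.2] M [-0.    0.01 -0.02] open 0.576
```

View pics/wrist5.png

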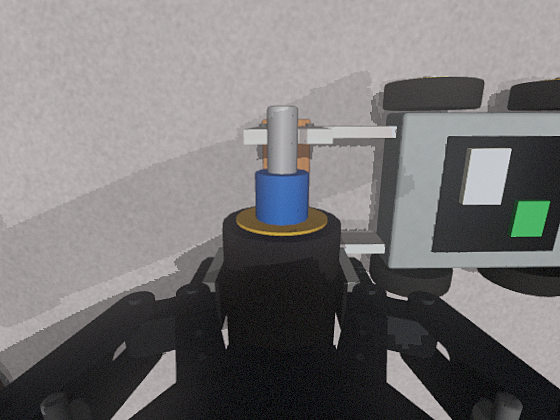

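View pics/top5.png

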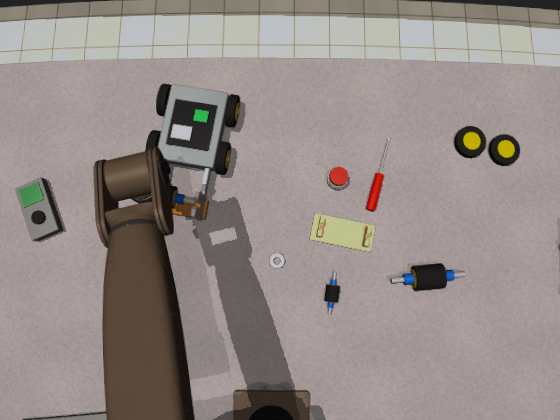

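View pics/side5.png

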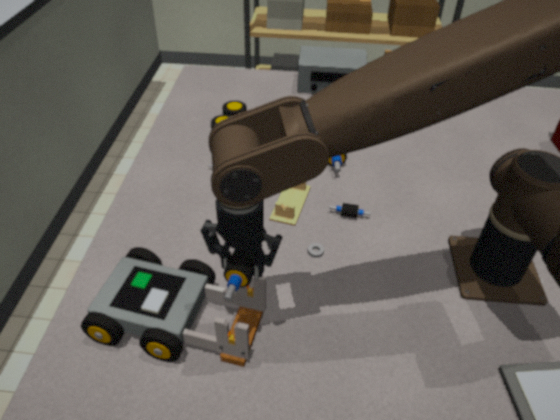

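```bash
python3 - <<'E'
import cv2
im=cv2.imread('pics/wrist5.png'); cv2.imwrite('pics/w5c.png',cv2.resize(im[95:260,230:400],None,fx=4.5,fy=3.6 if 0 else 3.6,interpolation=cv2.INTER_CUBIC) if 0 else cv2.resize(im[95:265,230:400],(595,595),interpolation=cv2.INTER_CUBIC))
E
```

```text
(no output)
```

View pics/w5c.png

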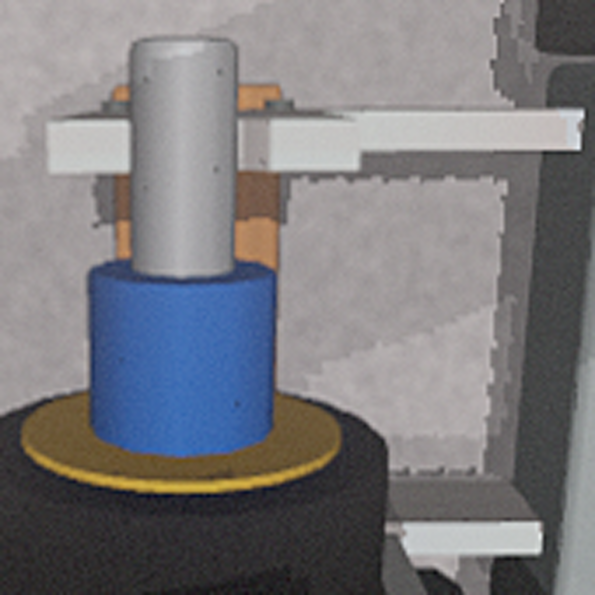

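```bash
python3 -m crank '4.8 -1 20 0.001 0.003 -0.007; 0 0 20 0 0 0; 0 0 20 0 0 0; 0 0 0 0 0 0; 0 0 0 0 0 0'
python3 - <<'E'
from h import *
T=plan([.564,.238,.195],-9.8); np.save('T6.npy',T)
for n in ['wrist','side']:
    im=optics.read_camera(n); cv2.imwrite(f'pics/{n}6.png',im[:,:,::-1]); 
    if n=='wrist': cv2.imwrite('pics/w6c.png',cv2.resize(im[80:265,210:395,::-1],(592,592),interpolation=cv2.INTER_CUBIC))
    else: cv2.imwrite('pics/s6c.png',cv2.resize(im[230:370,180:320,::-1],(590,590),interpolation=cv2.INTER_CUBIC))
E
```

```text
time: 9.32
eef_pos: [0.5639, 0.2383, 0.1346]
tcp_rot: [0.996, -0.084, 0.001, -0.0]
contact_force: [-0.0, -0.2, -2.4]
opening: 0.572
t 9.325 pos [0.5639 0.2383 0.1346] shift [  0.3   0.2 -60.4] turn [-0.0011 -0.0022  0.0032] q [0.234 0.244 1.814 0.    1.081 0.402] F [-0.  -0.2 -2.4] M [ 0.03 -0.01 -0.  ] open 0.572
```

View pics/w6c.png

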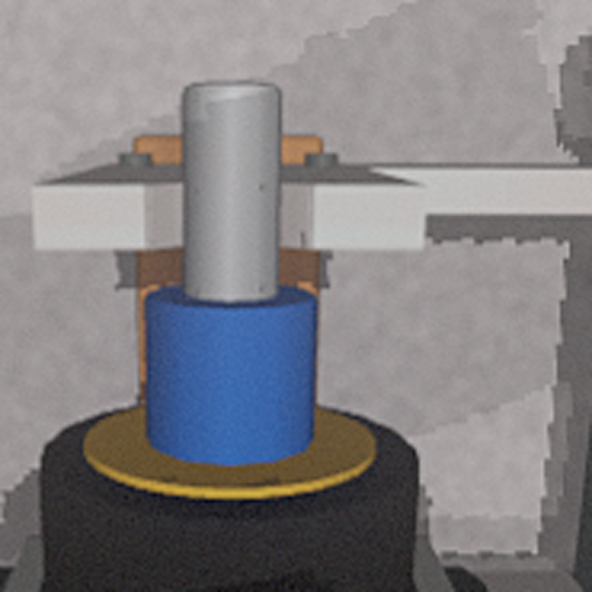

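View pics/s6c.png

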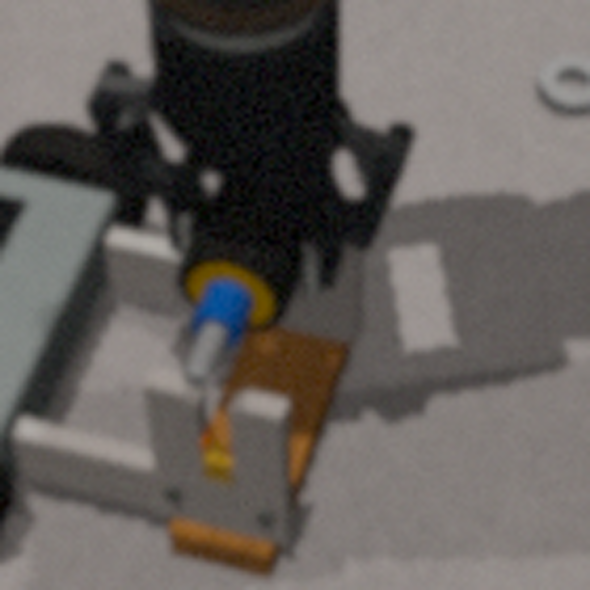

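```bash
python3 -m crank '0.1 1.2 15 -0.001 -0.002 0.002; 0 0 15 0 0 0; 0 0 5 0 0 0; 0 0 5 0 0 0; 0 0 0 0 0 0'; python3 -m crank '0 0 0 0 0 0'
python3 - <<'E'
from h import *
T=plan([.564,.238,.195],-9.8); np.save('T7.npy',T)
for n in ['wrist','side']:
    im=optics.read_camera(n); cv2.imwrite(f'pics/{n}7.png',im[:,:,::-1]); 
    if n=='wrist': cv2.imwrite('pics/w7c.png',cv2.resize(im[80:265,190:375,::-1],(592,592),interpolation=cv2.INTER_CUBIC))
    else: cv2.imwrite('pics/s7c.png',cv2.resize(im[230:370,180:320,::-1],(590,590),interpolation=cv2.INTER_CUBIC))
E
```

```text
time: 10.05
eef_pos: [0.5634, 0.2369, 0.0941]
tcp_rot: [0.996, -0.085, -0.0, 0.0]
contact_force: [0.3, 0.5, -3.9]
opening: 0.569
time: 10.18
eef_pos: [0.5639, 0.237, 0.095]
tcp_rot: [0.996, -0.085, 0.0, -0.0]
contact_force: [-0.3, -0.3, -3.5]
opening: 0.572
t 10.175 pos [0.5639 0.237  0.095 ] shift [   0.   -1. -100.] turn [-0.0004 -0.0005  0.001 ] q [0.232 0.293 1.835 0.    1.013 0.402] F [-0.3 -0.3 -3.5] M [ 0.05 -0.02  0.04] open 0.572
```

View pics/w7c.png

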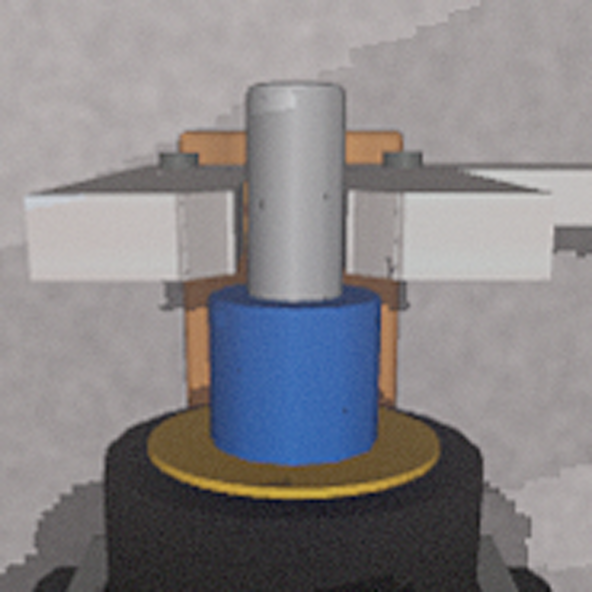

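View pics/s7c.png

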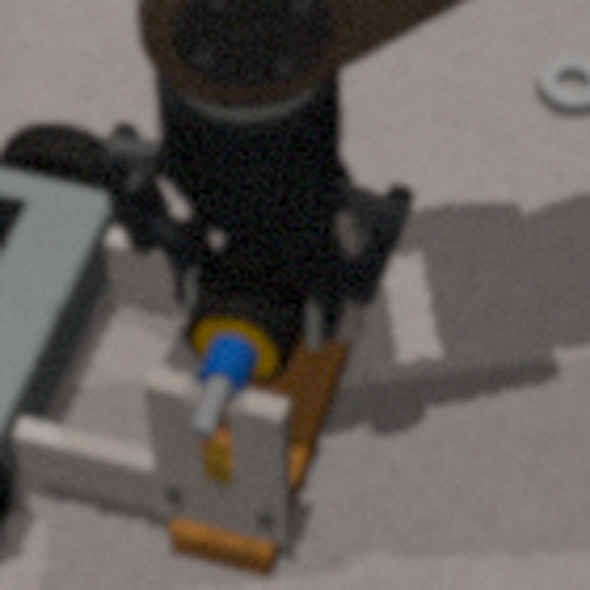

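```bash
python3 -m crank '-0.5 0.2 3 0 0 0; 0 0 2 0 0 0; 0 0 2 0 0 0; 0 0 1.5 0 0 0; 0 0 0 0 0 0'; python3 -m crank '0 0 0 0 0 0;0 0 0 0 0 0'
python3 - <<'E'
from h import *
T=plan([.564,.238,.195],-9.8)
E
```

```text
time: 10.9
eef_pos: [0.5632, 0.2368, 0.0861]
tcp_rot: [0.996, -0.085, 0.0, -0.0]
contact_force: [0.2, 0.1, -2.8]
opening: 0.567
time: 11.15
eef_pos: [0.5632, 0.2368, 0.0861]
tcp_rot: [0.996, -0.085, 0.0, -0.0]
contact_force: [-0.0, 0.6, -3.7]
opening: 0.571
t 11.15 pos [0.5632 0.2368 0.0861] shift [   0.6   -1.3 -108.9] turn [-0.0001 -0.0002  0.001 ] q [ 0.232  0.304  1.84  -0.     0.998  0.402] F [-0.   0.6 -3.7] M [ 0.02 -0.17  0.03] open 0.571
```

```bash
python3 -m crank '0 0 1 0 0 0; 0 0 1 0 0 0; 0 0 1 0 0 0; 0 0 1 0 0 0; 0 0 0 0 0 0'
```

```text
time: 11.78
eef_pos: [0.5632, 0.2368, 0.0821]
tcp_rot: [0.996, -0.085, 0.0, -0.0]
contact_force: [1.1, -0.8, -2.9]
opening: 0.574
```

```bash
python3 -m crank '0 0 1 0 0 0; 0 0 1 0 0 0; 0 0 1 0 0 0; 0 0 1 0 0 0; 0 0 0 0 0 0'
```

```text
time: 12.4
eef_pos: [0.5631, 0.2368, 0.078]
tcp_rot: [0.996, -0.085, 0.0, -0.0]
contact_force: [1.4, -0.8, -3.8]
opening: 0.573
```

```bash
python3 -m crank '0 0 1 0 0 0; 0 0 1 0 0 0; 0 0 1 0 0 0; 0 0 0 0 0 0'
```

```text
time: 12.9
eef_pos: [0.5631, 0.2368, 0.0751]
tcp_rot: [0.996, -0.085, 0.0, -0.0]
contact_force: [0.4, -0.5, -3.1]
opening: 0.572
```

```bash
python3 -m crank '0 0 1 0 0 0; 0 0 1 0 0 0; 0 0 1 0 0 0; 0 0 0 0 0 0'
```

```text
time: 13.4
eef_pos: [0.5631, 0.2368, 0.0721]
tcp_rot: [0.996, -0.085, 0.0, -0.0]
contact_force: [1.9, -0.7, -1.8]
opening: 0.572
```

```bash
python3 -m crank '0 0 1 0 0 0; 0 0 1 0 0 0; 0 0 0 0 0 0'; python3 -c "
from plant import readout; s=readout.get_state(); print(s['contact_force'],s['wrist_torque'])"
```

```text
time: 13.78
eef_pos: [0.5631, 0.2368, 0.0701]
tcp_rot: [0.996, -0.085, 0.0, -0.0]
contact_force: [1.7, -0.3, -3.1]
opening: 0.568
[ 1.66481452 -0.31831283 -3.08469874] [-0.06734153 -0.23405738  0.10799411]
```

```bash
python3 -m crank '0.3 0 1 0 0 0; 0 0 1 0 0 0; 0 0 0 0 0 0'; python3 -c "
from plant import readout; s=readout.get_state(); print(s['contact_force'],s['wrist_torque'])"
```

```text
time: 14.15
eef_pos: [0.5634, 0.2368, 0.0682]
tcp_rot: [0.996, -0.085, -0.0, 0.0]
contact_force: [0.1, -0.0, -2.2]
opening: 0.574
[ 0.08209742 -0.03127306 -2.23739942] [-0.1054399  -0.13842078  0.18296413]
```

```bash
python3 -m crank '0 0 1 0 0 0; 0 0 1 0 0 0; 0 0 0 0 0 0'; python3 -c "
from plant import readout; s=readout.get_state(); print(s['contact_force'],s['wrist_torque'])"
```

```text
time: 14.52
eef_pos: [0.564, 0.237, 0.0673]
tcp_rot: [0.996, -0.084, 0.001, -0.0]
contact_force: [-2.9, -1.5, 4.3]
opening: 0.574
[-2.89816526 -1.46585642  4.34316464] [-0.15455596  0.20686891  0.43536559]
```

```bash
python3 -m crank '0 0 1 0 0 0; 0 0 0 0 0 0'; python3 -c "
from plant import readout; s=readout.get_state(); print(s['contact_force'],s['wrist_torque'],s['eef_pos'])"; python3 -m crank '0 0 1 0 0 0; 0 0 0 0 0 0'; python3 -c "
from plant import readout; s=readout.get_state(); print(s['contact_force'],s['wrist_torque'],s['eef_pos'])"
```

```text
time: 14.78
eef_pos: [0.5641, 0.2371, 0.0668]
tcp_rot: [0.996, -0.085, 0.001, -0.0]
contact_force: [-2.4, -1.0, 8.5]
opening: 0.571
[-2.37609118 -0.97586123  8.53442201] [-0.24941757  0.40992482  0.18923681] [0.5640647  0.23707763 0.06681527]
time: 15.02
eef_pos: [0.5643, 0.2372, 0.0663]
tcp_rot: [0.996, -0.085, 0.001, -0.0]
contact_force: [-2.8, -0.8, 8.9]
opening: 0.574
[-2.7627204  -0.83215563  8.91648933] [-0.24833621  0.40191162  0.21449402] [0.56429129 0.23724002 0.06631144]
```

```bash
for i in 1; do python3 -m crank '0 0 0.7 0 0 0; 0 0 0 0 0 0'; python3 -c "
from plant import readout; s=readout.get_state(); print(s['contact_force'],s['wrist_torque'],s['eef_pos'])"; done; python3 -m crank '0 0 0.7 0 0 0; 0 0 0 0 0 0'; python3 -c "
from plant import readout; s=readout.get_state(); print(s['contact_force'],s['wrist_torque'],s['eef_pos'])"
python3 - <<'E'
from h import *
for n in ['wrist','side']:
    im=optics.read_camera(n); cv2.imwrite(f'pics/{n}8.png',im[:,:,::-1]); 
    if n=='wrist': cv2.imwrite('pics/w8c.png',cv2.resize(im[80:265,190:375,::-1],(592,592),interpolation=cv2.INTER_CUBIC))
    else: cv2.imwrite('pics/s8c.png',cv2.resize(im[230:370,180:320,::-1],(590,590),interpolation=cv2.INTER_CUBIC))
E
```

```text
time: 15.28
eef_pos: [0.5644, 0.2373, 0.0658]
tcp_rot: [0.996, -0.085, 0.001, -0.001]
contact_force: [-2.8, -0.6, 9.6]
opening: 0.573
[-2.8092865  -0.6047543   9.64981311] [-0.13432336  0.44352274  0.18179548] [0.56442362 0.23732058 0.06578827]
time: 15.52
eef_pos: [0.5645, 0.2374, 0.0651]
tcp_rot: [0.996, -0.085, 0.001, -0.001]
contact_force: [-2.3, -1.8, 9.5]
opening: 0.57
[-2.31969087 -1.79708495  9.45387826] [-0.00860795  0.40170567  0.16698614] [0.56448086 0.23739023 0.06506886]
```

View pics/w8c.png

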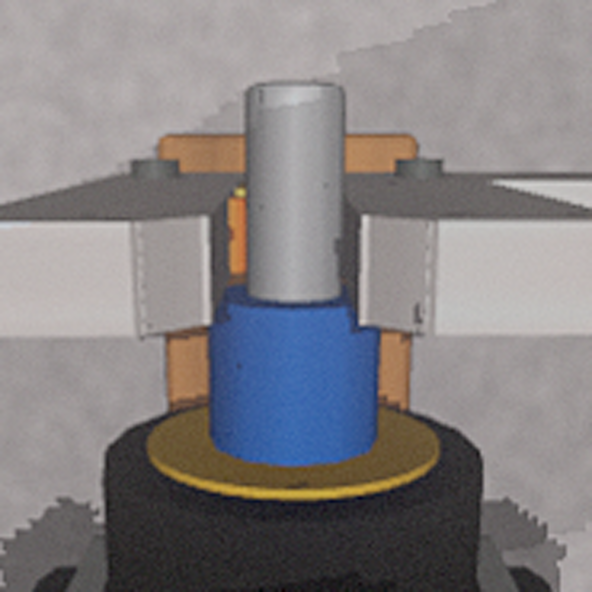

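View pics/s8c.png

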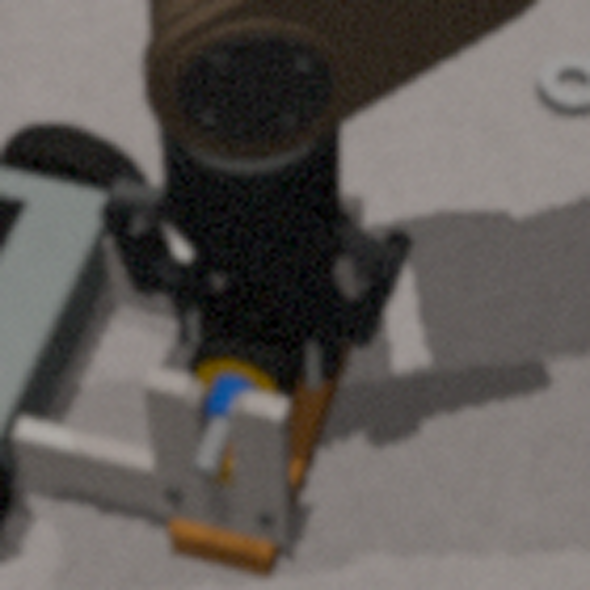

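```bash
python3 -m crank '-0.6 0 0.7 0 0 0; 0 0 0 0 0 0'; python3 -c "
from plant import readout; s=readout.get_state(); print(s['contact_force'],s['wrist_torque'],s['eef_pos'])";python3 -m crank '0 0 0.7 0 0 0; 0 0 0 0 0 0'; python3 -c "
from plant import readout; s=readout.get_state(); print(s['contact_force'],s['wrist_torque'],s['eef_pos'])"
```

```text
time: 15.88
eef_pos: [0.5642, 0.2376, 0.064]
tcp_rot: [0.996, -0.085, 0.002, -0.001]
contact_force: [-0.7, 0.6, 5.4]
opening: 0.57
[-0.72790425  0.60124074  5.36501648] [0.04901904 0.105149   0.09947258] [0.56415513 0.23757985 0.06402649]
time: 16.12
eef_pos: [0.5637, 0.2375, 0.0622]
tcp_rot: [0.996, -0.085, 0.001, -0.001]
contact_force: [0.7, 1.0, 1.5]
opening: 0.573
[0.68746514 0.96560177 1.5394345 ] [ 0.28561781 -0.15137786  0.10814749] [0.56373828 0.23752145 0.06217987]
```

```bash
python3 -m crank '0 0 0.4 0 0 0; 0 0 0 0 0 0'; python3 -c "
from plant import readout; s=readout.get_state(); print(s['contact_force'],s['wrist_torque'],s['eef_pos'])";python3 -m crank '0 0 0.4 0 0 0; 0 0 0 0 0 0'; python3 -c "
from plant import readout; s=readout.get_state(); print(s['contact_force'],s['wrist_torque'],s['eef_pos'])"
```

```text
time: 16.38
eef_pos: [0.5631, 0.237, 0.0599]
tcp_rot: [0.996, -0.085, 0.001, -0.0]
contact_force: [4.9, 1.8, -3.4]
opening: 0.569
[ 4.8669984   1.79780158 -3.38299431] [ 0.2751739  -0.7900836   0.21781788] [0.56314522 0.23695354 0.05993032]
time: 16.62
eef_pos: [0.5631, 0.2369, 0.0599]
tcp_rot: [0.996, -0.085, 0.001, -0.0]
contact_force: [4.4, 1.9, -3.3]
opening: 0.571
[ 4.36551045  1.88231503 -3.34370296] [ 0.34608648 -0.72673662  0.21718224] [0.56314152 0.23690159 0.05985203]
```

```bash
python3 -m crank '0.5 -0.3 0 0 0 0; 0 0 0 0 0 0;0 0 0 0 0 0'; python3 -c "
from plant import readout; s=readout.get_state(); print(s['contact_force'],s['wrist_torque'],s['eef_pos'])"
python3 - <<'E'
from h import *
for n in ['wrist','side']:
    im=optics.read_camera(n); cv2.imwrite(f'pics/{n}9.png',im[:,:,::-1]); 
    if n=='wrist': cv2.imwrite('pics/w9c.png',cv2.resize(im[80:265,190:375,::-1],(592,592),interpolation=cv2.INTER_CUBIC))
    else: cv2.imwrite('pics/s9c.png',cv2.resize(im[230:370,180:320,::-1],(590,590),interpolation=cv2.INTER_CUBIC))
E
```

```text
time: 17.0
eef_pos: [0.5631, 0.2369, 0.0599]
tcp_rot: [0.996, -0.085, -0.0, 0.0]
contact_force: [4.5, 1.6, -6.2]
opening: 0.574
[ 4.52395502  1.64879636 -6.18749226] [ 0.24240218 -0.73981886  0.18374663] [0.56310349 0.23691413 0.05986512]
```

View pics/w9c.png

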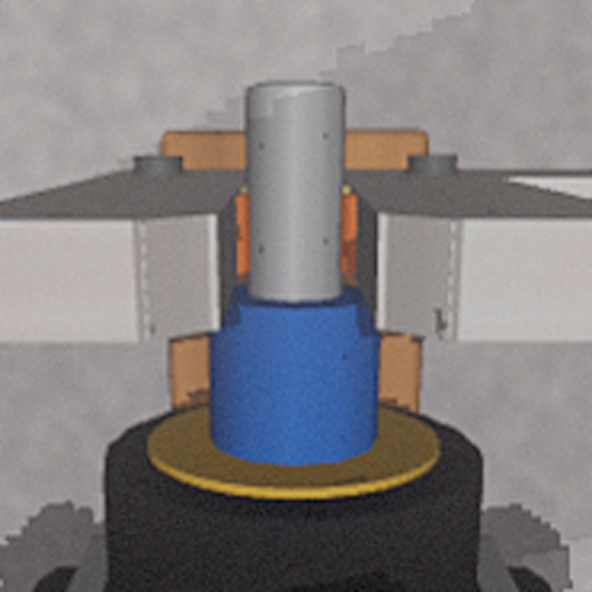

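View pics/s9c.png

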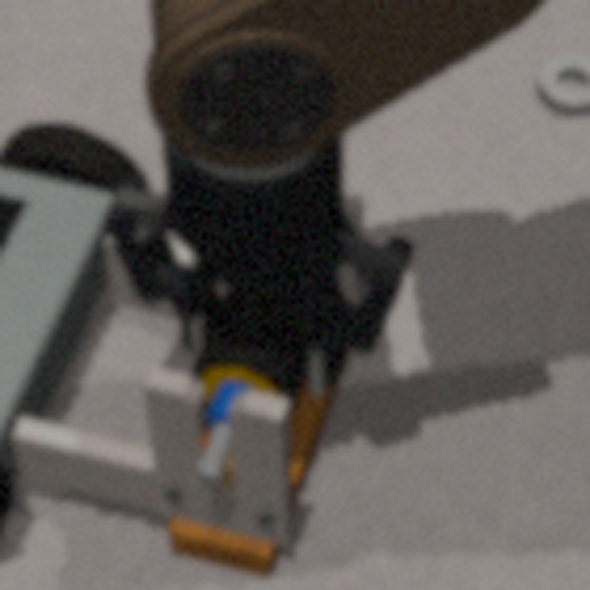

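```bash
python3 -m crank '0 0 0.4 0 0 0; 0 0 0 0 0 0'; python3 -c "
from plant import readout; s=readout.get_state(); print(s['contact_force'],s['wrist_torque'],s['eef_pos'])";python3 -m crank '0 0 0.4 0 0 0; 0 0 0 0 0 0'; python3 -c "
from plant import readout; s=readout.get_state(); print(s['contact_force'],s['wrist_torque'],s['eef_pos'])"
```

```text
time: 17.35
eef_pos: [0.5631, 0.2369, 0.0599]
tcp_rot: [0.996, -0.085, -0.0, 0.0]
contact_force: [3.5, 0.9, -5.1]
opening: 0.572
[ 3.54178148  0.86614753 -5.09892513] [ 0.11658559 -0.6333114   0.22214505] [0.56311022 0.23693338 0.05986838]
time: 17.6
eef_pos: [0.5631, 0.2369, 0.0598]
tcp_rot: [0.996, -0.085, -0.0, 0.0]
contact_force: [1.8, 0.1, -2.1]
opening: 0.571
[ 1.76983375  0.05280743 -2.05292401] [-0.00115099 -0.38263031  0.14042158] [0.5631174  0.23692861 0.05980864]
```

```bash
python3 -m crank '0 0 0.5 0 0 0; 0 0 0 0 0 0'; python3 -c "
from plant import readout; s=readout.get_state(); print(s['contact_force'],s['wrist_torque'],s['eef_pos'])";python3 -m crank '0 0 0.5 0 0 0; 0 0 0 0 0 0'; python3 -c "
from plant import readout; s=readout.get_state(); print(s['contact_force'],s['wrist_torque'],s['eef_pos'],s['tcp_rot'])"
```

```text
time: 17.85
eef_pos: [0.5632, 0.2369, 0.0598]
tcp_rot: [0.996, -0.085, -0.0, 0.0]
contact_force: [-0.0, -1.7, 1.0]
opening: 0.57
[-0.04287842 -1.73734207  1.01046612] [-0.18005215  0.01085062  0.19499085] [0.56317981 0.23694577 0.05978017]
time: 18.1
eef_pos: [0.5632, 0.237, 0.0597]
tcp_rot: [0.996, -0.085, -0.0, 0.0]
contact_force: [-3.3, -1.9, 5.8]
opening: 0.575
[-3.26214552 -1.94799207  5.8041388 ] [-0.25023813  0.36874394  0.13994139] [0.5632105  0.23697169 0.05971386] [ 9.96396182e-01 -8.48198357e-02 -4.06334940e-04  2.80545683e-04]
```

```bash
python3 -m crank '0 0 -1 0 0 0; 0 0 0 0 0 0'; python3 -c "
from plant import readout; s=readout.get_state(); print(s['contact_force'],s['wrist_torque'],s['eef_pos'])"; python3 -m crank '0 0 0 0 0 0; 0 0 0 0 0 0; 0 0 0 0 0 0; 0 0 0 0 0 0; 0 0 0 0 0 0' 0.75 ; python3 -c "
from plant import readout; s=readout.get_state(); print(s['contact_force'],s['wrist_torque'],s['eef_pos'])"
python3 - <<'E'
from h import *
for n in ['wrist','side']:
    im=optics.read_camera(n); cv2.imwrite(f'pics/{n}10.png',im[:,:,::-1]); 
    if n=='wrist': cv2.imwrite('pics/w10c.png',im[:,:,::-1])
E
```

```text
time: 18.35
eef_pos: [0.5631, 0.237, 0.0597]
tcp_rot: [0.996, -0.085, -0.0, 0.0]
contact_force: [-1.3, -1.9, 1.0]
opening: 0.569
[-1.31881275 -1.90166314  1.00528576] [-0.27155045  0.11459716  0.19638641] [0.56314185 0.23697288 0.05969385]
time: 18.98
eef_pos: [0.5633, 0.2371, 0.0597]
tcp_rot: [0.996, -0.085, -0.0, -0.0]
contact_force: [-0.1, 0.3, -0.1]
opening: 0.878
[-0.11431882  0.29946473 -0.08694266] [-0.02775504  0.02425549 -0.00017722] [0.56334609 0.23713049 0.05969024]
```

View pics/w10c.png

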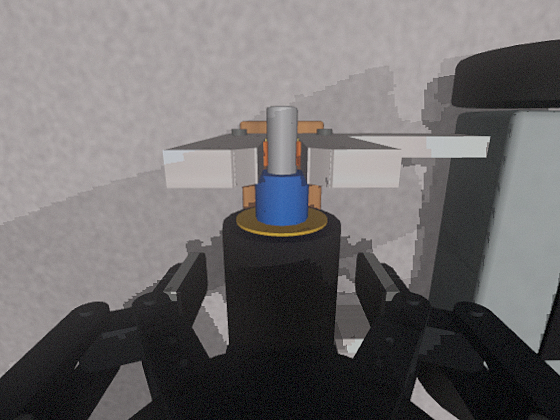

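```bash
python3 -m crank '0 0 -10 0 0 0; 0 0 -30 0 0 0; 0 0 -40 0 0 0; 0 0 -40 0 0 0; 0 0 -40 0 0 0'; python3 -m crank '0 0 -15 0 0 0; 0 0 0 0 0 0; 0 0 0 0 0 0'
python3 - <<'E'
from h import *
T=plan([.564,.238,.195],-9.8); np.save('T11.npy',T)
for n in ['wrist','side']:
    im=optics.read_camera(n); cv2.imwrite(f'pics/{n}11.png',im[:,:,::-1]); 
    if n=='side': cv2.imwrite('pics/s11c.png',cv2.resize(im[250:370,180:300,::-1],(590,590),interpolation=cv2.INTER_CUBIC))
E
```

```text
time: 19.7
eef_pos: [0.5633, 0.2371, 0.222]
tcp_rot: [0.996, -0.085, 0.001, -0.0]
contact_force: [-0.3, 0.2, 0.5]
opening: 0.877
time: 20.08
eef_pos: [0.5623, 0.2368, 0.2324]
tcp_rot: [0.996, -0.085, -0.002, 0.001]
contact_force: [0.4, 0.1, -0.5]
opening: 0.874
t 20.075 pos [0.5623 0.2368 0.2324] shift [ 1.6 -1.5 37.4] turn [0.0015 0.0035 0.001 ] q [0.232 0.147 1.739 0.    1.26  0.403] F [ 0.4  0.1 -0.5] M [ 0.09  0.03 -0.  ] open 0.874
```

View pics/wrist11.png

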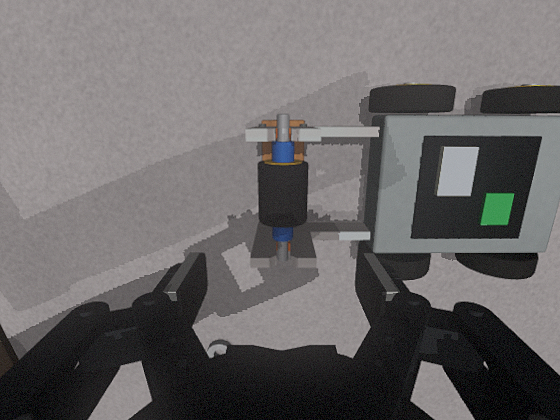

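View pics/s11c.png

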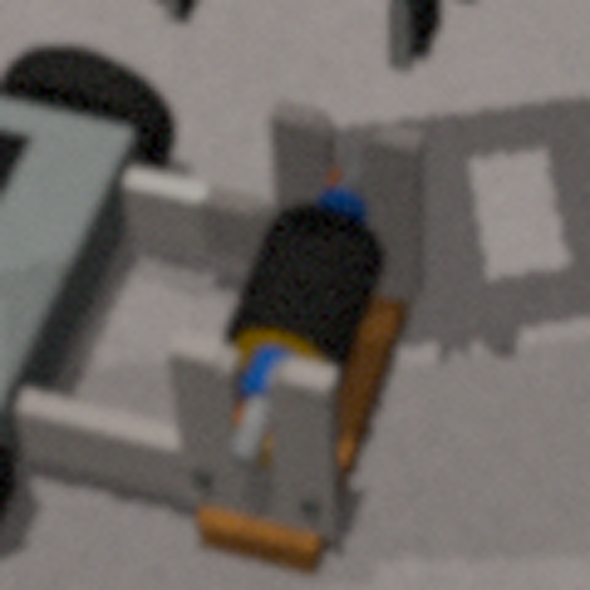

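```bash
python3 - <<'E'
import cv2
im=cv2.imread('pics/wrist11.png'); cv2.imwrite('pics/w11c.png',cv2.resize(im[105:275,235:335],(353,600),interpolation=cv2.INTER_CUBIC))
a=cv2.resize(im[105:170,240:330],(720,520),interpolation=cv2.INTER_CUBIC);cv2.imwrite('pics/w11a.png',a)
a=cv2.resize(im[215:280,240:330],(720,520),interpolation=cv2.INTER_CUBIC);cv2.imwrite('pics/w11b.png',a)
E
```

```text
(no output)
```

View pics/w11a.png

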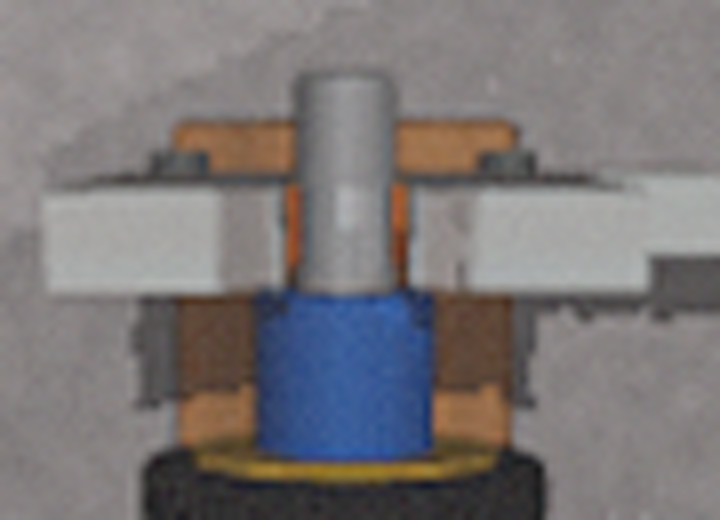

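View pics/w11b.png

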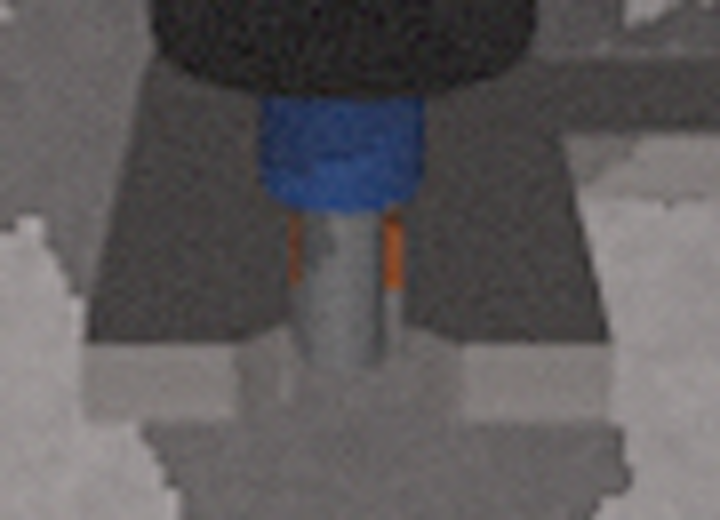

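```bash
python3 - <<'E'
from h import *
T=np.load('T11.npy'); yaw=np.radians(-9.8)
X=np.array([np.cos(yaw),np.sin(yaw),0]);Y=np.array([-np.sin(yaw),np.cos(yaw),0]);Z=np.array([0,0,1.])
C0=np.array([.5633,.2371,.0833])+.0014*Y
for t in [-6,-3,0,3,6]:  # mm height of b end at 58 relative to a seated
    th=np.arctan(t/116); 
    ax=Y*np.cos(th)-Z*np.sin(th); up=Z*np.cos(th)+Y*np.sin(th)
    C=C0+Z*t/2000
    P=[C+.075*ax+.006*up, C-.075*ax+.006*up, C-.075*ax, C-.05*ax+.011*up, C-.03*ax+.025*up,C+.05*ax+.011*up]
    print(t,proj('wrist',np.array(P),T)[:,1].round(1))
F=C0.copy();F[2]=.125
print(proj('wrist',np.array([F+.063*Y+.02*X,F+.053*Y+.02*X,F-.053*Y+.02*X,F-.063*Y+.02*X]),T).round(1))
E
```

```text
-6 [113.3 258.  255.3 239.1 226.8 141.6]
-3 [113.  259.4 256.7 240.  227.  141.2]
0 [112.9 260.7 258.2 240.8 227.2 140.9]
3 [112.7 262.1 259.6 241.6 227.4 140.6]
6 [112.6 263.4 261.  242.4 227.6 140.4]
[[306.8 127.4]
 [306.5 139.9]
 [303.5 256.9]
 [303.2 266.6]]
```

```bash
python3 -m crank '0 50 0 0 0 0; 0 50 0 0 0 0; 0 45 0 0 0 0; 0 0 0 0 0 0; 0 0 0 0 0 0'; python3 -m crank '0 0 0 0 0 0'
python3 - <<'E'
from h import *
T=tool(); np.save('T12.npy',T)
im=optics.read_camera('wrist'); cv2.imwrite('pics/wrist12.png',im[:,:,::-1]); 
im=optics.read_camera('side'); cv2.imwrite('pics/side12.png',im[:,:,::-1]); 
cv2.imwrite('pics/s12c.png',cv2.resize(im[250:370,180:300,::-1],(590,590),interpolation=cv2.INTER_CUBIC))
E
```

```text
time: 20.8
eef_pos: [0.5385, 0.0944, 0.2338]
tcp_rot: [0.996, -0.085, -0.001, -0.0]
contact_force: [0.4, 0.2, 1.4]
opening: 0.873
time: 20.92
eef_pos: [0.5388, 0.0951, 0.2342]
tcp_rot: [0.996, -0.084, -0.0, -0.0]
contact_force: [-0.0, 0.1, -0.7]
opening: 0.875
```

View pics/wrist12.png

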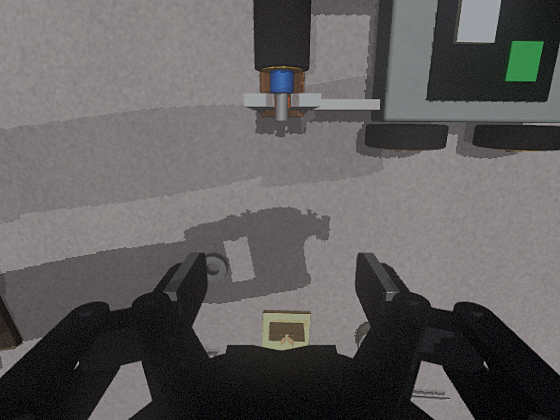

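View pics/s12c.png

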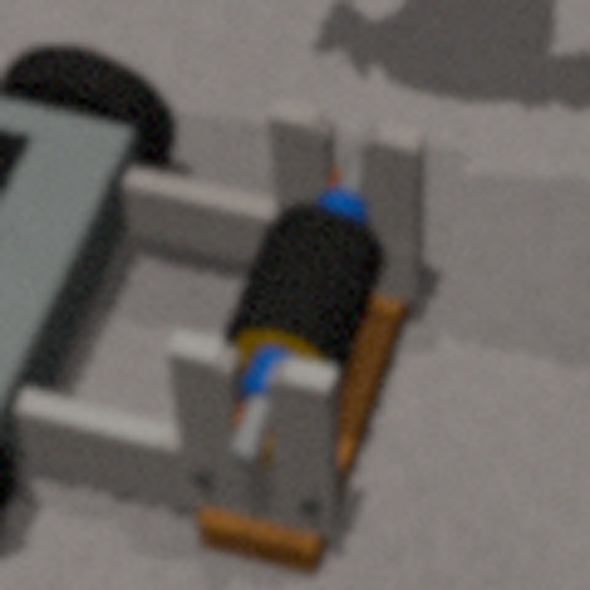

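```bash
python3 - <<'E'
from h import *
im=cv2.imread('pics/wrist12.png'); a=cv2.resize(im[60:130,240:330],(720,560),interpolation=cv2.INTER_CUBIC);cv2.imwrite('pics/w12b.png',a)
yaw=np.radians(-9.8)
X=np.array([np.cos(yaw),np.sin(yaw),0]);Y=np.array([-np.sin(yaw),np.cos(yaw),0]);Z=np.array([0,0,1.])
T=np.load('T12.npy')
C0=np.array([.5633,.2371,.0833])+.0014*Y
for t in [-3,0,3]:
    th=np.arctan(t/116); ax=Y*np.cos(th)-Z*np.sin(th); up=Z*np.cos(th)+Y*np.sin(th); C=C0+Z*t/2000
    P=[C-.075*ax+.006*up, C-.05*ax+.011*up, C-.03*ax+.025*up]
    print(t,proj('wrist',np.array(P),T)[:,1].round(1))
F=C0.copy();F[2]=.125
print(proj('wrist',np.array([F-.053*Y+.02*X,F-.063*Y+.02*X]),T).round(1))
# side: tips
E
```

```text
-3 [120.4  91.9  65.5]
0 [120.3  91.3  64.2]
3 [120.1  90.6  62.8]
[[306.1  91.8]
 [305.8 105. ]]
```

View pics/w12b.png

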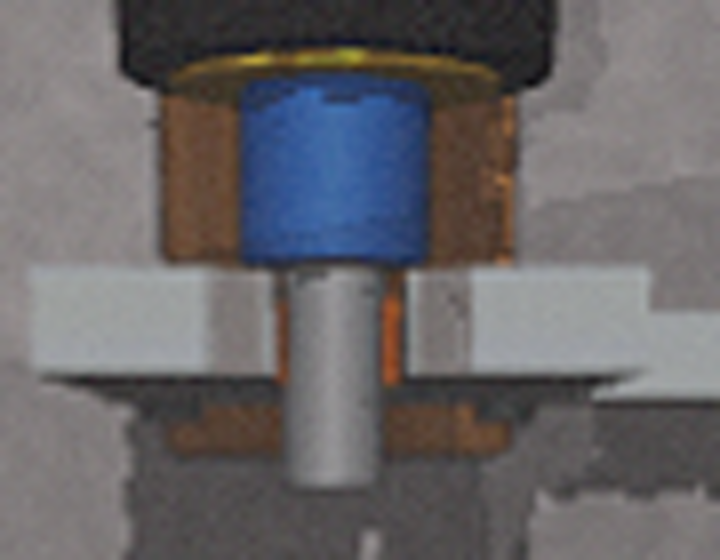

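```bash
python3 - <<'E'
from h import *
from plant import ctrl
im=optics.read_camera('top'); cv2.imwrite('pics/top12.png',im[:,:,::-1])
a=cv2.imread('pics/top0.png')[:,:,::-1].astype(int); d=abs(a-im.astype(int)).sum(2)
for n,(u0,u1,v0,v1) in dict(jar=(325,355,163,192),sd=(365,392,138,213),bearing=(268,288,252,270)).items(): print(n,d[v0:v1,u0:u1].mean().round(1),d[v0:v1,u0:u1].max())
print(ctrl.sign_off(), readout.get_state()['time'])
E
```

```text
jar 35.8 50
sd 39.2 51
bearing 125.2 186
the job is handed in; nothing more can be done
the job is handed in; nothing more can be done
```

View pics/top12.png

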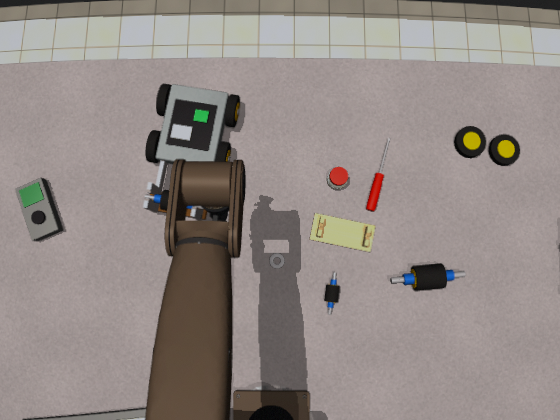

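I took the middle-sized idler off the cradle and lowered its axle into both fork slots. I then pressed it through the clips onto the seats, let go, moved the gripper clear and handed the job in at about 21 s. No verdict is reported.

- **Bottom:** The axle met the clips with about 34 mm of axle depth below the cheek tops, and the net push peaked at about 13 N before it dropped. It bottomed about 42 mm below the cheek tops, 8 mm past first contact, as described. There, about 1.8 mm more commanded travel moved the tool only about 0.15 mm. The net push on the bottom was at most about 9 N, shared by the two seats. The seat forces themselves could not be read.
- **Evenness:** The wrist moment while pushing showed little imbalance between the ends. Two wrist views after release put the ends level to about 1 mm, and the clips look alike at both ends. The far end was only judged from the wrist camera, because the side view of it is mostly hidden.
- **Release:** The force read about zero with the jaws open, and the idler did not shift as the gripper lifted away.
- **Bystanders:** In the last top picture the jar, screwdriver and bearing sit at their starting pixels. My automatic before/after comparison flagged brightness changes there, largest at the bearing. In the picture the bearing lies in the arm's shadow and shows no movement.

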